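# Seat the keyed filter cap and hold it home

### The arm

A 6-joint arm with a two-finger parallel gripper is mounted at the origin on a cart in front of the work surface, level with it; the furniture and walls round the work are solid. World frame = base frame: x ahead of the robot, y to its left, z up, the work surface at z = 0. Lengths are in m, angles in rad, forces in N, time in s.
With the tool pointing down it reaches from about 0.225 to 0.725 m from the base axis. Payload 3.1 kg.
Tool frame: the origin (TCP) lies midway between the tips of the shut fingers; the grasp point (between the pads) lies 19 mm behind it; z points along the fingers, y is the line along which they close (so a half turn about z gives the same grasp; the last joint's range is limited). The gripper opens to 85 mm and grips with 20 to 120 N. Pads are 22 mm wide; open, the fingers measure 114 mm over their backs; the gripper's body (76 mm by 85 mm) begins 54 mm behind the grasp point. The pads swing forward as they close: fully open they stand 13 mm farther back than shut.
Start: joints at [1.2, 0.048, 0.099, 1.622, 0, 1.443], TCP at [0.126, 0.51, 0.231] pointing down, gripper open.
Joint ranges: [-2.91, 2.91], [-0.99, 1.94], [-1.21, 1.42], [-2.12, 2.29], [-1.49, 1.47], [-3.14, 3.14]. Speed limits (rad/s): [2.79, 2.79, 3.14, 3.14, 3.14, 3.14].

### API

Orientations are given as a unit quaternion [x, y, z, w].
In Python, from cell import get_state, capture, calibration, sign_off gives the robot as it stands.
- The arm moves only by the shell command python3 -m handwheel 'ROWS' [FORCE]. ROWS is JSON, a list of rows, each a list of 5 numbers: the shift along the world's x, y, z in units of 60 mm (1.0 is 60 mm), then the turn about the world's z in units of 8 degrees (1.0 is 8 degrees), then the opening, from -1 (shut) to 1 (fully open), so that 0 is half open. In form: [[dx, dy, dz, turn, gripper], ...]. A call has 1 to 20 rows; each row is the pose to reach, as a shift and turn from the pose commanded when the call began; what a row does not reach only later rows make up. A row lasts 1/8 s, in which the tool goes at most 62.5 mm and 10.7 degrees, less where a joint would pass 70% of its speed; a pose out of reach is approached as far as the arm can. A call with a gripper value outside its range is refused whole. The fingers move at their own pace and stop on an object; FORCE is the grip in N (left out, the last holds). Time passes only in rows, so rows that repeat a pose let the fingers close. It gives the time, the measured TCP pose, the force, the opening and the grip force at its end, in the units of the state.
- get_state(): the state, without advancing time (a new reading comes with each control period).
- capture(name): name is "scene" or "top"; returns (picture, depth): 420x560x3 uint8, red, green, blue; 420x560 float32, m along the optical axis (not along the pixel's ray), 0 where there is no reading.
- calibration(name): a dict with "camera_matrix" (3x3 intrinsics, pixels), "rvec" (rotation vector, rad) and "tvec" (3), from world to camera coordinates, as OpenCV has them. Camera axes: x right, y down, z forward; pixel columns grow to the right and rows downward; lengths in m; the calibration is good to about 2 mm. A picture is of the moment at which its call begins. calibration takes no time and is no camera call.
- sign_off(): hands the job in; it is judged then, once.
The state is a dict: "time": time; "joint_positions": joint angles; "qd": joint speeds; "effort": joint torques, N m; "position": TCP position; "tcp_rot": TCP orientation; "contact_force": force on the tool from outside, world axes, zero at the start; "ft_torque": the same for the moment, N m; "opening": opening from 0.0 (shut) to 1.0 (fully open); "finger_force": force on a finger pad.
Only numpy, scipy, OpenCV 4.12 (cv2) and the standard library are available. Lean on these libraries where they do the work, as an engineer would, in place of code of your own. Each camera call takes 0.05 s, during which the arm holds its last target. There are 200 camera calls.

### The job

Fit the knurled cap onto the filter mount: set it over the upright spigot, then turn it, pressing lightly, until the keyways hidden inside it drop over the spigot's three pins, and push it fully home against the sprung seat. The cap springs back up if let go, so finish with the gripper still holding the cap pressed home. Leave the tape roll, the white block and the brass coupling where they stand.

Things in the scene. Friction and masses are not known exactly. Their poses are not given: they have to be found in the camera images.
- mount: fixed filter mount of dark steel: flange 84 mm across, 12 mm thick, with a stop shoulder ring 62 mm across, its top 16 mm above the worktop, and a steel spigot in the middle. Three radial pins 5 mm thick, 120 degrees apart, stick out of the spigot to 20 mm from the axis, tops 29 mm above the worktop; their angle is not told. Origin: underside centre, on the worktop; z up.
- spigot_tip (a point): tip of the mount's upright spigot, on its axis, 48 mm above the worktop. The spigot is 28 mm in diameter; its last 10 mm taper to a 16 mm nose that guides the cap.
- cap: loose knurled aluminium cap, closed at the top, standing open side down: 54 mm across the knurling (52 mm between fingers), 40 mm tall, 0.11 to 0.2 kg. Bore 31 mm (1.5 mm play on the spigot). Origin: underside centre; z up along its axis. Underside height over the worktop: 29 mm resting on the pins, 21 mm dropped onto the sprung seat, 16 mm pushed home on the stop shoulder.
- cap_top (a point): centre of the cap's top face, 40 mm above its underside. Inside the cap three keyways 10 mm wide, 120 degrees apart, are cut 16 mm up from the underside, at an angle not told: at most 120 degrees of turning, either way, brings them over the pins; about 5 to 7 degrees of play to each side.
- seat (a joint): sprung white seat ring round the spigot under the pins: 0 when free (its top 21 mm above the worktop), 0.005 m when the cap is fully home. Pressing it takes 4 N at the start and about 9 N at home.
- tape_roll: bystander: roll of beige tape lying flat, 68 mm in diameter, 19 mm high; origin at the centre of its underside. To be left alone.
- fixture_block: bystander: small white block 25 x 40 x 21 mm; origin at the centre of its underside. To be left alone.
- brass_coupling: bystander: small brass stepped coupling, 22 mm in diameter, 25 mm high; origin at the centre of its underside. To be left alone.
Not all that is in view belongs to the job. Leave any orange look-alike of the mount alone.

How it is judged:
On the way:
1. the cap is over the spigot, down to the pins (horizontal distance between cap and mount below 0.005 m and z of cap in the frame of mount below 0.034 m), for 0.05 s.
At the end, for the whole second after the job is handed in: the cap is keyed over the pins and within 2 mm of the stop shoulder (underside below 18 mm), upright within 0.1 rad and within 4 mm of the mount's axis, the sprung seat pressed down at least 3 mm, the cap at rest with the gripper's fingers still bearing on it (over 3 N), through the last second (z of cap in the frame of mount below 0.018 m and horizontal distance between cap and mount below 0.004 m and angle between cap's own z axis and vertical below 0.1 rad and value of joint seat above 0.003 m and contact force between the fingers and cap above 3 N and linear speed of cap below 0.02 m/s); the arm keeps its last pose, push and grip.
It fails at once if the tape roll is moved more than 20 mm (distance of tape_roll from where it was at the start of the episode above 0.02 m).
It fails at once if the white block is moved more than 20 mm (distance of fixture_block from where it was at the start of the episode above 0.02 m).
It fails at once if the brass coupling is moved more than 20 mm (distance of brass_coupling from where it was at the start of the episode above 0.02 m).
It also fails if it takes over 64 s, if anything falls off the work surface, if the arm or the gripper's body presses on something with over 40 N, if the wrist force passes 120 N, or if a joint passes its speed limit or range.

## Working session

There is one attempt and no reset: what is moved stays moved. The work goes in short steps, Python scripts to look and compute and a shell command to move; the robot and the scene stay as the last step left them, time stands still between calls to the robot, and variables do not carry over. Pictures are saved under pics/ and viewed, at most 10 in all, crops included, and the job is handed in when it is done.

```bash
mkdir -p pics; ls
cat > h.py <<'E'
import numpy as np, cv2
from cell import get_state, capture, calibration, sign_off
def cloud(name, d):
    c=calibration(name);K=np.array(c["camera_matrix"],float);R=cv2.Rodrigues(np.array(c["rvec"],float))[0];t=np.array(c["tvec"],float).ravel()
    v,u=np.mgrid[0:d.shape[0],0:d.shape[1]]
    P=np.stack([(u-K[0,2])/K[0,0]*d,(v-K[1,2])/K[1,1]*d,d],-1)
    W=(P-t)@R; W[d==0]=np.nan
    return W
E
python3 - <<'E'
from h import *
for n in("scene","top"):
    p,d=capture(n); cv2.imwrite(f"pics/{n}0.png",p[...,::-1]); np.savez(f"{n}0.npz",p=p,d=d)
s=get_state(); print(s)
for n in("scene","top"):
    c=calibration(n);print(n,c)
E
```

```text
pics
{'time': 0.1, 'joint_positions': array([1.20021410e+00, 4.86738394e-02, 9.77338906e-02, 1.62200828e+00,
       6.16987563e-06, 1.44297053e+00]), 'qd': array([-0.000624  , -0.0032349 ,  0.00614588, -0.00102112, -0.00157888,
       -0.00042598]), 'effort': array([ 2.46040116e-03, -3.39851725e+01,  3.20935464e+01,  1.57798216e-02,
       -1.17833597e-04,  6.69879043e-06]), 'position': array([0.12601745, 0.50907285, 0.23022537]), 'tcp_rot': array([ 1.21080330e-01,  9.92642129e-01, -1.04195346e-03, -2.68354392e-04]), 'contact_force': array([-0.17468589,  0.32253363, -0.26964799]), 'ft_torque': array([-0.01016241,  0.05218269,  0.02776375]), 'finger_force': 0.0, 'opening': 0.9981936640908315}
scene {'camera_matrix': array([[431.69350149,   0.        , 283.43576908],
       [  0.        , 431.69350149, 209.82709077],
       [  0.        ,   0.        ,   1.        ]]), 'rvec': array([ 2.14848672, -1.67082249,  0.41755139]), 'tvec': array([-0.120519  ,  0.44059948,  0.67775221])}
top {'camera_matrix': array([[493.11831467,   0.        , 284.26220495],
       [  0.        , 493.11831467, 217.01133082],
       [  0.        ,   0.        ,   1.        ]]), 'rvec': array([ 2.17707731, -2.12611425,  0.13105281]), 'tvec': array([0.00133728, 0.47912782, 1.25057767])}
```

View pics/scene0.png

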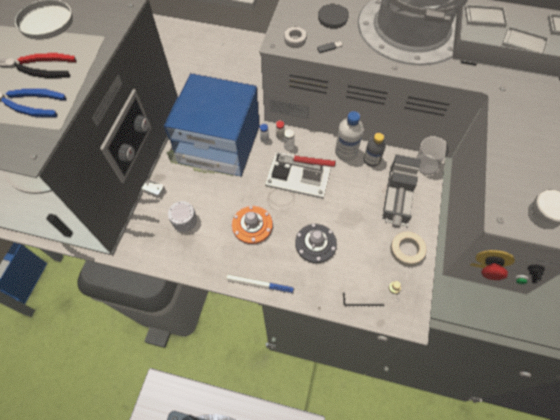

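View pics/top0.png

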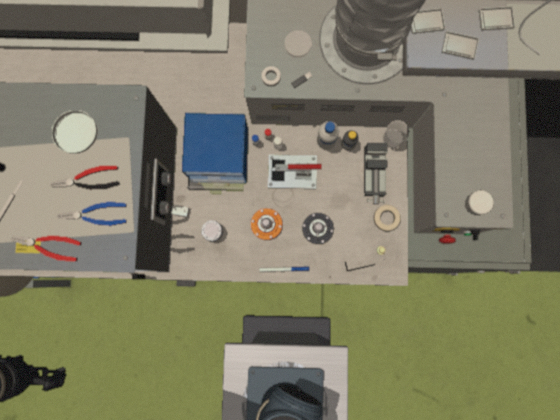

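The cap candidates are the knurled aluminium cylinder at top (212,231) / scene (181,216), and the pale discs at top (75,130) and (480,203). The discs sit on furniture, so the cylinder fits. For the mount, the dark one at top (318,228) / scene (317,241) fits, and the orange look-alike is at top (266,224). The tape roll is at top (387,217), the brass coupling at (381,250) and the white block at (180,213). I'll enlarge to confirm and measure.

Run:
```python
from h import *
D={n:np.load(n+"0.npz") for n in("scene","top")}
W={n:cloud(n,D[n]["d"]) for n in D}
for n,pts in (("top",dict(cap=(212,231),mount=(318,228),orange=(266,224),tape=(387,207),block=(180,213),brass=(381,250),finger=(180,237),cab=(100,200),table=(240,255))),("scene",dict(cap=(181,210),mount=(317,238),cabEdge=(60,180),block=(152,188)))):
    for k,(u,v) in pts.items(): print(n,k,W[n][v,u].round(3))
for n in D:
    c=calibration(n)
    for q in([0,0,0],[.126,.51,.231],[.126,.51,.3]):
        print(n,q,cv2.projectPoints(np.array([q],float),c["rvec"],c["tvec"],c["camera_matrix"],None)[0].ravel().round())
p=D["scene"]["p"][...,::-1];q=D["top"]["p"][...,::-1]
a=cv2.resize(p[170:290,130:350],(780,425),interpolation=3)
cv2.imwrite("pics/c1.png",a)
# layer tallies
w=W["top"]
for n in W:
  w=W[n]
  for nm,x,y in(("cap",)+tuple(W["top"][231,212][:2]),("mount",)+tuple(W["top"][228,318][:2])):
    m=(np.hypot(w[...,0]-x,w[...,1]-y)<.07)
    print(n,nm,np.histogram(w[m][:,2],bins=np.arange(-.01,.08,.005)))
```

```text
top cap [0.437 0.197 0.043]
top mount [ 0.451 -0.074  0.046]
top orange [0.458 0.059 0.045]
top tape [ 0.513 -0.256  0.021]
top block [0.485 0.287 0.018]
top brass [ 0.399 -0.239  0.027]
top finger [ 0.423  0.288 -0.001]
top cab [0.47  0.39  0.303]
top table [ 0.379  0.127 -0.001]
scene cap [0.441 0.2   0.042]
scene mount [ 0.445 -0.078  0.05 ]
scene cabEdge [0.348 0.31  0.256]
scene block [0.488 0.289 0.017]
scene [0, 0, 0] [207. 490.]
scene [0.126, 0.51, 0.231] [-142.  292.]
scene [0.126, 0.51, 0.3] [-191.  275.]
top [0, 0, 0] [285. 406.]
top [0.126, 0.51, 0.231] [ 44. 365.]
top [0.126, 0.51, 0.3] [ 27. 371.]
scene cap (array([   0,  634, 1843,   22,   31,   31,   28,   32,   44,  120,  370,
          4,    0,    0,    0,    0,    0]), array([-0.01 , -0.005,  0.   ,  0.005,  0.01 ,  0.015,  0.02 ,  0.025,
        0.03 ,  0.035,  0.04 ,  0.045,  0.05 ,  0.055,  0.06 ,  0.065,
        0.07 ,  0.075]))
scene mount (array([   0,  670, 1475,   56,  601,  318,  129,   27,   20,   26,   48,
         71,    4,    0,    0,    0,    0]), array([-0.01 , -0.005,  0.   ,  0.005,  0.01 ,  0.015,  0.02 ,  0.025,
        0.03 ,  0.035,  0.04 ,  0.045,  0.05 ,  0.055,  0.06 ,  0.065,
        0.07 ,  0.075]))
top cap (array([ 69, 936, 762,  41,   8,   3,   9,   9,  24, 167, 139,   3,   0,
         0,   0,   0,   0]), array([-0.01 , -0.005,  0.   ,  0.005,  0.01 ,  0.015,  0.02 ,  0.025,
        0.03 ,  0.035,  0.04 ,  0.045,  0.05 ,  0.055,  0.06 ,  0.065,
        0.07 ,  0.075]))
top mount (array([ 49, 736, 567, 156, 318, 182,  58,  15,   5,  14,  34,  35,   5,
         0,   0,   0,   0]), array([-0.01 , -0.005,  0.   ,  0.005,  0.01 ,  0.015,  0.02 ,  0.025,
        0.03 ,  0.035,  0.04 ,  0.045,  0.05 ,  0.055,  0.06 ,  0.065,
        0.07 ,  0.075]))
```

View pics/c1.png

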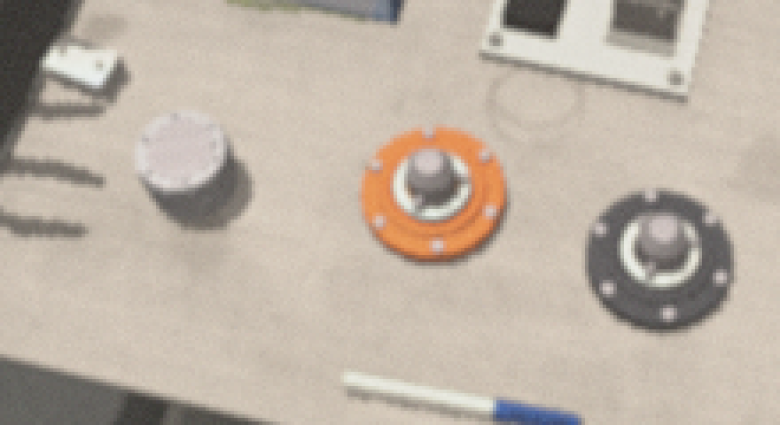

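The enlarged crop confirms it. The cap is at crop (182,155) with a closed, knurled top. The dark mount is at (660,260), spigot nose at (662,232), and the orange look-alike at (432,195) is left alone. Next come the fine positions and the cabinet edges.

Run:
```python
from h import *
from scipy.optimize import least_squares
D={n:np.load(n+"0.npz") for n in("scene","top")}
W={n:cloud(n,D[n]["d"]) for n in D}
def circ(P):
    (x,y),r=cv2.minEnclosingCircle(P[:,:2].astype(np.float32)); return [round(v,4) for v in(x,y,r)],P[:,:2].mean(0).round(4),np.median(P[:,2]).round(4),len(P)
# triangulation of the picked pixels from the two views, crop-based scene pixel
def sel(n,x,y,r,a,b):
    w=W[n];return w[(np.hypot(w[...,0]-x,w[...,1]-y)<r)&(w[...,2]>a)&(w[...,2]<b)]
for n in W:
    print(n,"cap",circ(sel(n,.437,.2,.045,.037,.055)))
    print(n,"tip",circ(sel(n,.45,-.076,.03,.040,.06)))
    print(n,"flange",circ(sel(n,.45,-.076,.06,.008,.0145)))
    print(n,"seat",circ(sel(n,.45,-.076,.06,.0185,.024)))
def tri(a,b):
    Ps=[]; 
    for n,u in(("scene",a),("top",b)):
        c=calibration(n);R=cv2.Rodrigues(np.array(c["rvec"]))[0];Ps.append(np.array(c["camera_matrix"])@np.c_[R,np.ravel(c["tvec"])])
    X=cv2.triangulatePoints(Ps[0],Ps[1],np.array(a,float).reshape(2,1),np.array(b,float).reshape(2,1)).ravel();return (X[:3]/X[3]).round(4)
# colour blobs of cap top & tip: pixel centroids of the height-selected masks
def pix(n,x,y,r,a,b):
    w=W[n];v,u=np.nonzero((np.hypot(w[...,0]-x,w[...,1]-y)<r)&(w[...,2]>a)&(w[...,2]<b));return u.mean(),v.mean()
for k,a in dict(cap=(.437,.2,.045,.037,.055),tip=(.45,-.076,.03,.043,.06)).items(): print("tri",k,tri(pix("scene",*a),pix("top",*a)))
w=W["top"];m=(w[...,2]>.2)&(w[...,1]>.2)&(w[...,0]<.8)&(w[...,0]>.1)
print("cab",np.nanmin(w[m],0),np.nanmax(w[m],0)); 
for s in np.arange(.2,.5,.05):
    mm=m&(abs(w[...,0]-s)<.01); print(s,mm.sum(),w[mm][:,1].min() if mm.any() else None)
```

```text
scene cap ([0.4385, 0.1999, 0.0264], array([0.4373, 0.1994]), np.float64(0.0411), 475)
scene tip ([0.4533, -0.0753, 0.0137], array([ 0.4514, -0.0757]), np.float64(0.0468), 123)
scene flange ([0.4536, -0.0752, 0.0423], array([ 0.4487, -0.0759]), np.float64(0.0125), 590)
scene seat ([0.4527, -0.0755, 0.0298], array([ 0.4481, -0.0754]), np.float64(0.021), 174)
top cap ([0.4386, 0.1996, 0.026], array([0.438 , 0.1998]), np.float64(0.0402), 274)
top tip ([0.4536, -0.0757, 0.0133], array([ 0.4533, -0.0758]), np.float64(0.0458), 74)
top flange ([0.4481, -0.0706, 0.0494], array([ 0.4538, -0.0759]), np.float64(0.0117), 370)
top seat ([0.4453, -0.0747, 0.0309], array([ 0.4488, -0.0736]), np.float64(0.0207), 86)
tri cap [0.438  0.2    0.0394]
tri tip [ 0.4537 -0.0762  0.0431]
cab [0.10001799 0.30148884 0.20000043] [0.72065081 0.62335903 0.45622623]
0.2 0 None
0.25 0 None
0.3 0 None
0.35 1468 0.3092149638305082
0.39999999999999997 1444 0.30868622352142644
0.44999999999999996 1505 0.3028598772328461
```

```bash
python3 -m handwheel '[[0.5,-1,0,0,1],[1,-2,0,0,1],[1.4,-3,0,0,1],[1.8,-4,0,0,1],[2.2,-5,0,0,1],[3,-5.1,-0.3,0,1],[3.8,-5.1,-0.8,0,1],[4.6,-5.15,-1.4,0,1],[5.2,-5.15,-1.8,0,1],[5.21,-5.15,-1.8,0,1],[5.21,-5.15,-1.8,0,1]]' 60
```

```text
time: 1.48
position: [0.4381, 0.2005, 0.1232]
tcp_rot: [0.121, 0.993, -0.0, -0.001]
contact_force: [-0.5, 0.3, 0.1]
opening: 1.001
finger_force: 0.0
```

```bash
python3 -m handwheel '[[0,-0.01,-0.7,0,1],[0,-0.01,-1.3,0,1],[0,-0.01,-1.8,0,1],[0,-0.01,-1.97,0,1],[0,-0.01,-1.97,0,1],[0,-0.01,-1.97,0,-1],[0,-0.01,-1.97,0,-1],[0,-0.01,-1.97,0,-1],[0,-0.01,-1.97,0,-1],[0,-0.01,-1.97,0,-1],[0,-0.01,-1.97,0,-1],[0,-0.01,-1.97,0,-1]]' 70
```

```text
time: 2.98
position: [0.4407, 0.2006, 0.0074]
tcp_rot: [0.121, 0.993, 0.001, 0.002]
contact_force: [-0.9, -0.3, 5.3]
opening: 0.599
finger_force: 73.4
```

```bash
python3 -m handwheel '[[0,0,0.3,0,-1],[0,0,0.8,0,-1],[0,0,1.4,0,-1],[0,-0.8,1.5,0,-1],[0.1,-1.8,1.5,0,-1],[0.2,-2.8,1.5,0,-1],[0.2,-3.6,1.5,0,-1],[0.2,-4.2,1.5,0,-1],[0.23,-4.55,1.5,0,-1],[0.23,-4.6,1.5,0,-1],[0.23,-4.6,1.5,0,-1],[0.23,-4.6,1.5,0,-1]]'
python3 - <<'E'
from h import *
D={n:capture(n) for n in("scene","top")}
print(get_state()["position"],get_state()["contact_force"])
for n in D:
    np.savez(n+"1.npz",p=D[n][0],d=D[n][1]);w=cloud(n,D[n][1])
a=cv2.resize(D["scene"][0][140:290,210:410,::-1],(400,300),interpolation=3);b=cv2.resize(D["top"][0][140:290,220:420,::-1],(400,300),interpolation=3)
cv2.imwrite("pics/g1.png",np.hstack([a,b]))
E
```

```text
time: 4.47
position: [0.4525, -0.0751, 0.095]
tcp_rot: [0.12, 0.993, 0.0, -0.0]
contact_force: [-0.0, -0.3, -1.0]
opening: 0.594
finger_force: 73.1
[ 0.45261943 -0.07513634  0.0950791 ] [ 0.19030145 -0.37134382 -2.2535157 ]
```

View pics/g1.png

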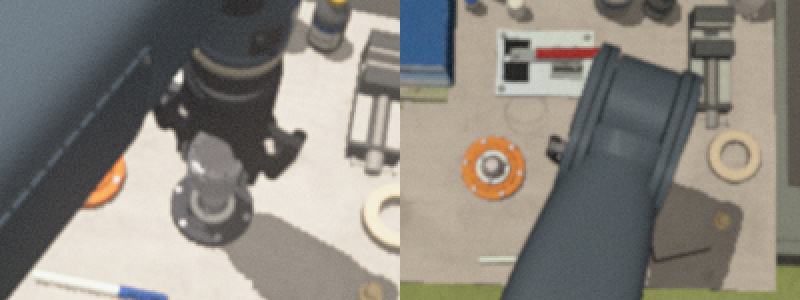

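The left panel shows the cap held upright in the fingers at panel (212,160), above the dark mount at (210,210). In the right panel the arm hides both from the top camera. I'll check the cap's place in the grip from the scene depth.

Run:
```python
from h import *
from scipy.optimize import least_squares
D=np.load("scene1.npz");w=cloud("scene",D["d"]);p=D["p"].astype(int)
m=np.zeros(w.shape[:2],bool);m[205:240,300:335]=1
m&=(w[...,2]>.08)&(w[...,2]<.135)&(np.hypot(w[...,0]-.4525,w[...,1]+.0755)<.04)&(p.min(-1)>95)
P=w[m];print(len(P),P.min(0),P.max(0),p[m].mean(0))
for f in(0,1):
  g=(lambda q:np.hypot(P[:,0]-q[0]-f*q[2]*(P[:,2]-.1),P[:,1]-q[1]-f*q[3]*(P[:,2]-.1))-.0268)
  r=least_squares(g,[.45,-.075,0,0],loss="soft_l1",f_scale=.001);print(r.x.round(4),np.abs(r.fun).mean().round(4))
```

```text
692 [ 0.42360579 -0.10642847  0.08840558] [ 0.46697773 -0.04031379  0.13293677] [135.01878613 129.34537572 127.17485549]
[ 0.4536 -0.0782  0.      0.    ] 0.0066
[ 0.4502 -0.0718  0.2751 -0.4099] 0.0057
```

```bash
python3 -m handwheel '[[0.015,0,-0.3,0,-1],[0.015,0,-0.55,0,-1],[0.015,0,-0.7,0,-1],[0.015,0,-0.8,0,-1],[0.015,0,-0.86,0,-1],[0.015,0,-0.86,0,-1]]'
```

```text
time: 5.32
position: [0.4535, -0.0761, 0.0435]
tcp_rot: [0.121, 0.993, -0.0, -0.0]
contact_force: [0.3, -0.7, -1.4]
opening: 0.598
finger_force: 73.1
```

```bash
python3 -m handwheel '[[0,0,-0.06,0,-1],[0,0,-0.1,0,-1],[0,0,-0.13,0,-1],[0,0,-0.15,0,-1],[0,0,-0.15,0,-1]]'
```

```text
time: 5.95
position: [0.4537, -0.0761, 0.0361]
tcp_rot: [0.121, 0.993, -0.0, 0.0]
contact_force: [-2.6, 1.0, 7.0]
opening: 0.594
finger_force: 74.0
```

```bash
cat > chk.py <<'E'
from h import *
import sys
s=get_state();q=s["tcp_rot"];print("z",s["position"].round(4),"F",s["contact_force"].round(1),"T",s["ft_torque"].round(2),"yaw",np.degrees(2*np.arctan2(q[0],q[1])).round(1),"j6",s["joint_positions"][5].round(2))
sys.exit(s["position"][2]<.0352 or abs(s["ft_torque"][2])>1)
E
M="python3 -m handwheel"
python3 chk.py && $M '[[0,0,0,0.4,-1],[0,0,0,0.8,-1],[0,0,0,1.2,-1],[0,0,0,1.2,-1]]' >/dev/null && python3 chk.py && $M '[[0,0,0,0.4,-1],[0,0,0,0.8,-1],[0,0,0,1.2,-1],[0,0,0,1.2,-1]]' >/dev/null && python3 chk.py && $M '[[0,0,0,0.4,-1],[0,0,0,0.8,-1],[0,0,0,1.2,-1],[0,0,0,1.2,-1]]' >/dev/null && python3 chk.py && $M '[[0,0,0,0.4,-1],[0,0,0,0.8,-1],[0,0,0,1.2,-1],[0,0,0,1.2,-1]]' >/dev/null && python3 chk.py
```

```text
z [ 0.4537 -0.0761  0.0361] F [-2.6  1.   7. ] T [ 0.2   0.7  -0.08] yaw 13.9 j6 -0.07False
```

```bash
sed -i 's/sys.exit(\(.*\))$/sys.exit(int(\1))/' chk.py
M="python3 -m handwheel"
$M '[[0,0,0,0.4,-1],[0,0,0,0.8,-1],[0,0,0,1.2,-1],[0,0,0,1.2,-1]]' >/dev/null && python3 chk.py && $M '[[0,0,0,0.4,-1],[0,0,0,0.8,-1],[0,0,0,1.2,-1],[0,0,0,1.2,-1]]' >/dev/null && python3 chk.py && $M '[[0,0,0,0.4,-1],[0,0,0,0.8,-1],[0,0,0,1.2,-1],[0,0,0,1.2,-1]]' >/dev/null && python3 chk.py && $M '[[0,0,0,0.4,-1],[0,0,0,0.8,-1],[0,0,0,1.2,-1],[0,0,0,1.2,-1]]' >/dev/null && python3 chk.py
```

```text
z [ 0.4552 -0.0766  0.0361] F [ 0.9 -0.5  4.8] T [-0.08 -0.06  0.02] yaw 4.3 j6 -0.24
z [ 0.4552 -0.0765  0.036 ] F [0.5 0.4 5.6] T [-0.02 -0.1   0.04] yaw -5.3 j6 -0.4
z [ 0.4552 -0.0763  0.036 ] F [0.7 0.2 5.4] T [ 0.04 -0.18  0.04] yaw -14.9 j6 -0.57
z [ 0.4552 -0.0762  0.0361] F [0.9 0.3 6.4] T [ 0.12 -0.08  0.04] yaw -24.5 j6 -0.74
```

```bash
M="python3 -m handwheel"
$M '[[0,0,0,0.4,-1],[0,0,0,0.8,-1],[0,0,0,1.2,-1],[0,0,0,1.2,-1]]' >/dev/null && python3 chk.py && $M '[[0,0,0,0.4,-1],[0,0,0,0.8,-1],[0,0,0,1.2,-1],[0,0,0,1.2,-1]]' >/dev/null && python3 chk.py && $M '[[0,0,0,0.4,-1],[0,0,0,0.8,-1],[0,0,0,1.2,-1],[0,0,0,1.2,-1]]' >/dev/null && python3 chk.py && $M '[[0,0,0,0.4,-1],[0,0,0,0.8,-1],[0,0,0,1.2,-1],[0,0,0,1.2,-1]]' >/dev/null && python3 chk.py && $M '[[0,0,0,0.4,-1],[0,0,0,0.8,-1],[0,0,0,1.2,-1],[0,0,0,1.2,-1]]' >/dev/null && python3 chk.py
```

```text
z [ 0.4546 -0.0763  0.0354] F [ 0.3 -0.1  3.1] T [ 0.03 -0.25  0.06] yaw -34.0 j6 -0.91
z [ 0.4534 -0.0759  0.034 ] F [1.1 0.3 0.2] T [-0.11 -0.37  0.05] yaw -43.6 j6 -1.07
```

```bash
python3 -m handwheel '[[0,0,-0.04,0,-1],[0,0,-0.08,0,-1],[0,0,-0.12,0,-1],[0,0,-0.12,0,-1]]' >/dev/null; python3 chk.py
```

```text
z [ 0.4534 -0.0759  0.0275] F [-0.4 -0.1  2.6] T [0.23 0.05 0.  ] yaw -43.7 j6 -1.07
```

```bash
python3 -m handwheel '[[0,0,-0.05,0,-1],[0,0,-0.1,0,-1],[0,0,-0.14,0,-1],[0,0,-0.14,0,-1],[0,0,-0.14,0,-1]]' 90; python3 chk.py
```

```text
time: 10.07
position: [0.4537, -0.0759, 0.0233]
tcp_rot: [-0.372, 0.928, -0.0, 0.0]
contact_force: [-8.8, 2.5, 25.2]
opening: 0.585
finger_force: 94.5
z [ 0.4537 -0.0759  0.0233] F [-8.8  2.5 25.2] T [0.89 2.13 0.  ] yaw -43.7 j6 -1.07
```

```bash
python3 -m handwheel '[[0,0,0.02,0,-1],[0,0,0.02,0,-1],[0,0,0.02,0,-1],[0,0,0.02,0,-1]]'
python3 - <<'E'
from h import *
p,d=capture("scene");cv2.imwrite("pics/f1.png",cv2.resize(p[195:275,270:370,::-1],(750,600),interpolation=3))
E
python3 chk.py
```

```text
time: 10.58
position: [0.4537, -0.0759, 0.0234]
tcp_rot: [-0.372, 0.928, -0.0, 0.0]
contact_force: [-6.5, 2.6, 18.6]
opening: 0.592
finger_force: 93.7
z [ 0.4537 -0.0759  0.0234] F [-6.8  3.4 18.3] T [ 0.74  1.55 -0.01] yaw -43.7 j6 -1.07
```

View pics/f1.png

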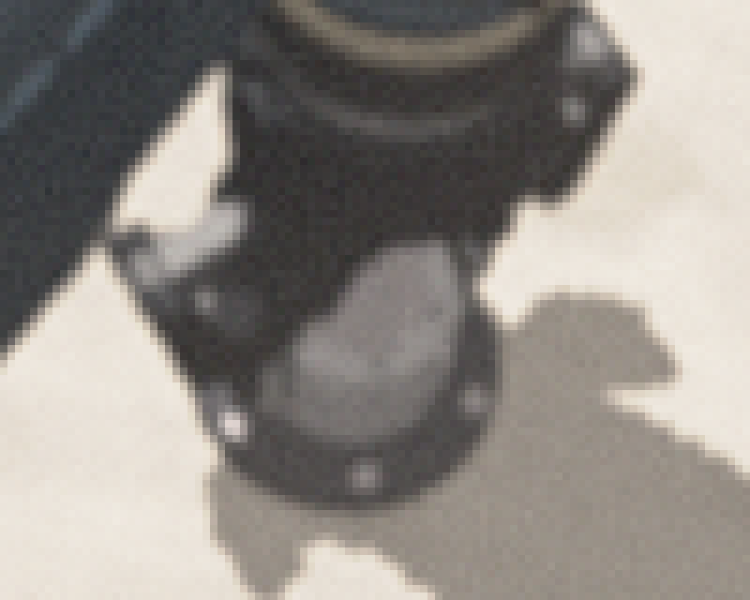

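The picture shows the cap (around crop 370,350) sitting down on the shoulder, with no white seat ring or gap visible at its lower edge (350,440). The fingers still hold it. TCP height barely changed as the push went from 25 to 18 N, so it is against the hard stop.

```bash
python3 -c "from cell import sign_off; print(sign_off())"
```

```text
the job is handed in; nothing more can be done
None
```

I handed the job in at about 10.6 s with the cap keyed over the pins and pressed home on the dark mount, the gripper still holding it (about 18 N push, 94 N grip); the tape roll, white block and brass coupling were never approached, and no verdict was returned.

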